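# Hold the photometer's sample lid open for changing cells

### The arm

A 6-joint arm with a two-finger parallel gripper is mounted at the origin on the work surface. World frame = base frame: x ahead of the robot, y to its left, z up, the work surface at z = 0. Lengths are in m, angles in rad, forces in N, time in s.
With the tool pointing down it reaches from about 0.325 to 0.775 m from the base axis. Payload 5.5 kg.
Tool frame: the origin (TCP) lies between the finger pads; the fingertips stand 8 mm ahead of it and the grasp point (between the pads) lies 11 mm behind it (tcp_to_tips is the distance from the TCP to the fingertips, in m); z points along the fingers, y is the direction in which the jaws open and shut (so a half turn about z gives the same grasp; the last joint's range is limited). The gripper opens to 88 mm and grips with 3 to 60 N. Pads are 20 mm wide; open, the fingers measure 115 mm over their backs; the gripper's body (75 mm by 178 mm) begins 61 mm behind the grasp point.
Start: joints at [1.244, 0.091, 1.231, -0, 1.82, -0.057], TCP at [0.16, 0.578, 0.231] pointing down, gripper open.
Joint ranges: [-2.87, 2.87], [-0.86, 2.18], [0.17, 2.46], [-1.51, 4.65], [0.06, 2.69], [-2.65, 2.65]. Speed limits (rad/s): [2.57, 2.57, 3.01, 3.14, 3.14, 3.14].

### API

Orientations are given as a unit quaternion [w, x, y, z].
In Python, from bench import * gives the robot as it stands. Calls block until the motion is done:
- move_to(position, orientation): joint-space move of the TCP to a pose.
- move_l(position, speed=0.15, orientation=None): straight line of the TCP; orientation=None keeps the orientation; speed is the mean speed in m/s.
- movej(angles): joint-space move.
- gripper_open() and close(): open the fingers fully, or close them until they stop; the grip force is fixed at half the most.
- hold(seconds).
- inverse_kinematics(position, orientation): joint angles nearest the present ones, or None.
- state(): the state.
- get_image(name): name is "scene" or "top" or "wrist"; returns a dict with "frame" (420x560x3 uint8, blue, green, red), "depth" (420x560 float32, m along the optical axis (not along the pixel's ray), 0 where there is no reading), "camera_matrix" (3x3 intrinsics, pixels), "view" (4x4, takes a point from world to camera coordinates). Camera axes: x right, y up, looking along -z (the intrinsics and any distortion apply to the point x, -y, -z); pixel columns grow to the right and rows downward; lengths in m; the calibration is good to about 2 mm. The wrist camera is an equidistant fisheye: a pixel r from the principal point sees the ray r / f radians off the axis. A picture is of the moment at which its call begins.
A pose or a line that the arm cannot do raises IKError and nothing moves.
- job_done(): hands the job in, once; it reports no verdict.
The state is a dict: "time": time; "joint_pos": joint angles; "dq": joint speeds; "joint_torque": joint torques, N m; "ee_pos": TCP position; "ee_rot": TCP orientation; "ft_force": force on the tool from outside, world axes, zero at the start; "moment": the same for the moment, N m; "finger_gap": finger opening in m.
Only numpy, scipy, OpenCV 4.12 (cv2) and the standard library are available. Lean on these libraries where they do the work, as an engineer would, in place of code of your own. Each camera call takes 0.05 s, during which the arm holds its last target. There are 200 camera calls.

### The job

I want to change the cells in the photometer: first draw the cell-changer rod at its front out until you feel it come up against its end stop, with the sample lid still shut. Then lift the sample lid, which has a bow handle on top, and hold it open at 50 degrees, so that I can reach in while it still shades the detector; it falls shut by itself, so do not let it drop, and finish while still holding it there. Leave the glassware and other things around it where they are.

Things in the scene. Friction and masses are not known exactly. Their poses are not given: they have to be found in the camera images.
- photometer: bench photometer, white housing 340 mm deep, 420 wide, 150 tall (lid above that), fixed. Origin on the bench; own x points from its front to its back, y to its left as seen from the robot, z up; its yaw varies. Upright front wall at own x = -170 mm; housing from own y = -100 to +320 mm. Compartment, lid and rod are centred on own y = 0; left of them display and keys in front, flat top behind
- rod_knob (a point): centre of the cell-changer knob: round, 24 mm across, 26 mm long along own x of the photometer, on an 8 mm steel rod that comes level out of the front wall on own y = 0, 75 mm above the bench. It stands 46 mm in front of the wall with the rod fully in, more as it is drawn out. Free space above and beside it
- cell_rod (a joint): travel of the rod, m: 0 fully in, grows as it is drawn straight out of the front (along own -x of the photometer) to a firm end stop at 0.045. It starts within the first 15 mm, slides stiffly (2 to 3 N) and stays where it is left. It carries the cell carriage inside
- lid_bar (a point): middle of the grip bar of the lid's steel bow handle: round bar 10 mm thick, 100 mm long along own y of the photometer, 25 mm clear above the lid's flat top, near its front edge. Lid shut: 145 mm in front of and 55 mm above the hinge line, 210 mm above the bench. It swings with the lid, 155 mm from the hinge line
- lid_hinge (a point): middle of the lid's hinge line, along own y of the photometer at the lid's back edge, 155 mm above the bench; axes as the photometer's. The lid is a white cover 178 mm front to back, 150 wide, 27 deep; its front edge lies 177 mm in front of the hinge line
- sample_lid (a joint): opening angle of the lid, rad: 0 shut (level), growing as its front edge rises; 0.873 is 50 degrees; hinge stop at 1.2. The lid weighs 0.25 to 0.5 kg (it varies) and falls shut from any angle when let go
- amber_bottle: amber screw-capped reagent bottle, 62 mm across, 145 mm tall, to the right of the pull rod; not to be moved
- beaker: empty glass beaker, 68 mm across, 90 mm tall, to the left of the pull rod; not to be moved
- vial: small capped glass vial, 28 mm across, 55 mm tall, left of the beaker; not to be moved
- conical_flask: conical glass flask, 84 mm across the foot, 125 mm tall, close to the instrument's right side; not to be moved
- cuvette_box: shallow open divided white box, 80 x 130 x 30 mm, standing on the instrument's flat top, left of the lid; not to be moved
- tube_rack: three-tier test tube rack with capped tubes, 66 x 132 mm, 104 mm tall, in front of the instrument's left end; not to be moved
- marker: marker pen, 15 mm thick, 127 mm long, lying on the bench in front of the instrument's left half (origin on the bench below its middle); not to be moved

How it is judged:
On the way, in this order (a step that is already met when the one before it is completed fails the run):
1. the rod is drawn out to its end stop while the lid is shut (value of joint cell_rod above 0.042 m and value of joint sample_lid below 0.1 rad), for 0.2 s.
2. the fingers hold the lid open at 50 degrees (value of joint sample_lid between 0.768 and 0.977 rad and contact force between the fingers and sample_lid above 0.3 N), for 0.5 s.
At the end, for the whole second after the job is handed in: the rod is still within 3 mm of its end stop, and the lid stands still at 44 to 56 degrees (50 plus or minus 6) carried by the robot's fingers, which press on it with more than 0.3 N (all of step 2 and value of joint cell_rod above 0.042 m and velocity of joint sample_lid between -0.1 and 0.1 rad/s); the arm keeps its last pose, push and grip.
It fails at once if the lid is let drop (it closes faster than 1.5 rad/s) (velocity of joint sample_lid below -1.5 rad/s).
It fails at once if glassware or another bystander is shifted by more than 20 mm (distance of any of amber_bottle, beaker, vial, conical_flask, cuvette_box, tube_rack, marker from where it was at the start of the episode above 0.02 m).
It also fails if it takes over 51 s, if anything falls off the work surface, if the arm or the gripper's body presses on something with over 40 N, if the wrist force passes 120 N, or if a joint passes its speed limit or range.

## Working session

There is one attempt and no reset: what is moved stays moved. The work goes in short steps, each a Python script; the robot and the scene stay as the last script left them, time stands still between calls to the robot, and variables do not carry over. Pictures are saved under pics/ and viewed, about 8 in all and at most 12, crops included, and the job is handed in when it is done.

```bash
ls; mkdir -p pics
python3 - <<'E'
from bench import *
import cv2,pickle
d={}
for n in("scene","top"):
    im=get_image(n);d[n]=im;cv2.imwrite(f"pics/{n}0.png",im["frame"])
    print(n,im["camera_matrix"].tolist(),im["view"].round(3).tolist())
pickle.dump(d,open("im0.pkl","wb"))
print(state())
E
```

```text
pics
scene [[400.0514472549869, 0.0, 281.53094944670437], [0.0, 400.0514472549869, 207.40934048213126], [0.0, 0.0, 1.0]] [[-0.993, 0.114, 0.009, 0.557], [-0.062, -0.596, 0.801, -0.04], [0.097, 0.795, 0.599, -1.124], [0.0, 0.0, 0.0, 1.0]]
top [[513.2327670855323, 0.0, 277.5797310559263], [0.0, 513.2327670855323, 205.20470164468588], [0.0, 0.0, 1.0]] [[-0.007, -1.0, 0.005, 0.051], [0.987, -0.006, 0.162, -0.6], [-0.162, 0.006, 0.987, -1.349], [0.0, 0.0, 0.0, 1.0]]
{'time': 0.1, 'joint_pos': array([ 1.24431560e+00,  9.17832617e-02,  1.23176560e+00, -2.24804021e-05,
        1.81981955e+00, -5.66721837e-02]), 'dq': array([-0.00031656, -0.00202978, -0.00316678,  0.00014441, -0.00216292,
        0.0005463 ]), 'joint_torque': array([ 2.52283498e-03, -4.47853410e+01, -4.07571495e+01,  6.99310354e-02,
        2.84117286e-02, -9.86207851e-05]), 'ee_pos': array([0.15983718, 0.57804774, 0.22962006]), 'ee_rot': array([-1.58361589e-04,  1.34498136e-01,  9.90913449e-01, -8.73710357e-04]), 'ft_force': array([-0.26138528,  0.05451429, -0.19128459]), 'moment': array([-0.00513613, -0.02076972, -0.00650756]), 'finger_gap': 0.08802981003315843}
```

View pics/scene0.png

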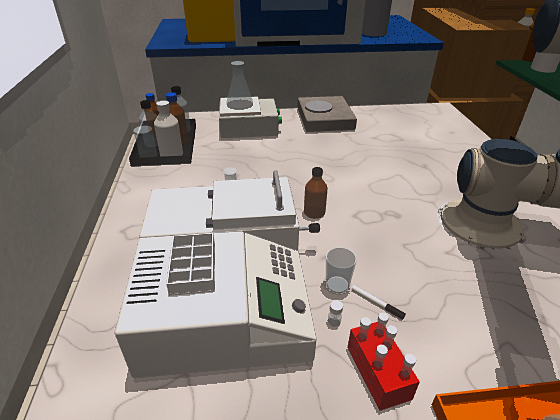

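View pics/top0.png

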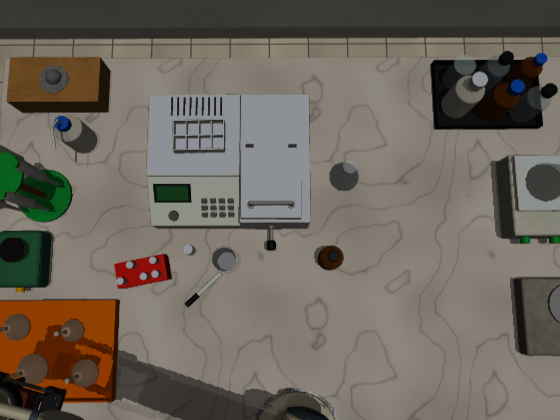

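The top view shows the bar at about (249–296, 204), the knob at (271, 245), the bottle at (330, 257) and the beaker at (225, 260). I'll turn these into positions using the depth image and the calibration.

```bash
cat > h.py <<'E'
import numpy as np,cv2
def cloud(im):
    K,V,D=im["camera_matrix"],im["view"],im["depth"]
    v,u=np.indices(D.shape)
    c=np.stack([(u-K[0,2])/K[0,0]*D,-(v-K[1,2])/K[1,1]*D,-D],-1)
    return (c-V[:3,3])@V[:3,:3]
def ray(im,px,z):
    K,V=im["camera_matrix"],im["view"]
    d=V[:3,:3].T@np.array([(px[0]-K[0,2])/K[0,0],-(px[1]-K[1,2])/K[1,1],-1]);o=-V[:3,:3].T@V[:3,3]
    return o+d*(z-o[2])/d[2]
E
python3 - <<'E'
import pickle,numpy as np,cv2
from h import *
d=pickle.load(open("im0.pkl","rb"));t=d["top"];P=cloud(t);f=t["frame"]
box=np.zeros(f.shape[:2],bool);box[190:222,240:305]=1
m=box&(P[...,2]>.197)&(P[...,2]<.225)
q=P[m];print("bar",m.sum(),q.mean(0),q.min(0),q.max(0))
r=cv2.minAreaRect(np.argwhere(m)[:,::-1].astype(np.float32));print("rect px",r)
pts=cv2.boxPoints(r);print([ray(t,p,.212).round(4).tolist() for p in pts])
# knob
k=np.zeros_like(box);k[232:256,258:285]=1
mk=k&(f.max(2)<70)&(P[...,2]>.05);px=np.argwhere(mk)[:,::-1];print("knob px",len(px),px.min(0),px.max(0),px.mean(0),ray(t,px.mean(0),.08),P[mk].mean(0))
# housing/lid outline: top of housing pts z~.15
for n,(u0,u1,v0,v1,z0,z1) in dict(lid=(236,312,90,226,.165,.19),house=(140,245,90,226,.14,.16),bottle=(312,350,240,275,.05,.2),beaker=(208,242,242,276,.03,.12),flask=(322,365,150,195,.03,.15)).items():
    b=np.zeros_like(box);b[v0:v1,u0:u1]=1;b&=(P[...,2]>z0)&(P[...,2]<z1)
    Q=P[b];
    if len(Q)==0: print(n,0);continue
    r=cv2.minAreaRect((Q[:,:2]*1000).astype(np.float32));print(n,len(Q),[np.round(x,1) for x in r],Q.min(0).round(3),Q.max(0).round(3))
c=f[80:290,200:360];cv2.imwrite("pics/crop.png",cv2.resize(c,None,fx=3.7,fy=2.8*1.0) if 0 else cv2.resize(c,None,fx=2.8,fy=2.8,interpolation=cv2.INTER_CUBIC))
E
```

```text
bar 185 [0.58012308 0.0651362  0.21302941] [0.57538309 0.01067757 0.19902373] [0.58500243 0.11922208 0.22093746]
rect px ((270.5, 203.0), (4.0, 45.0), 90.0)
[[0.5845, 0.1189, 0.212], [0.5838, 0.0107, 0.212], [0.574, 0.0109, 0.212], [0.5747, 0.1189, 0.212]]
knob px 88 [267 239] [275 250] [270.92045455 244.92045455] [0.48977181 0.06530867 0.08      ] [0.48953815 0.06528661 0.08278797]
lid 4050 [array([640.8,  64.2]), array([185.5, 148.5]), np.float64(0.1)] [ 0.548 -0.01   0.165] [0.734 0.139 0.188]
house 7536 [array([711.1, 258.6]), array([338.4, 253. ]), np.float64(0.1)] [0.542 0.132 0.14 ] [0.88  0.385 0.16 ]
bottle 463 [array([455.5, -90.4]), array([58.5, 59.2]), np.float64(89.2)] [ 0.426 -0.12   0.05 ] [ 0.485 -0.061  0.15 ]
beaker 240 [array([452.1, 188.6]), array([64.9, 65.4]), np.float64(0.3)] [0.42  0.156 0.031] [0.485 0.221 0.095]
flask 521 [array([ 683.8, -139.4]), array([68.5, 59.9]), np.float64(64.0)] [ 0.655 -0.175  0.03 ] [ 0.721 -0.106  0.13 ]
```

View pics/crop.png

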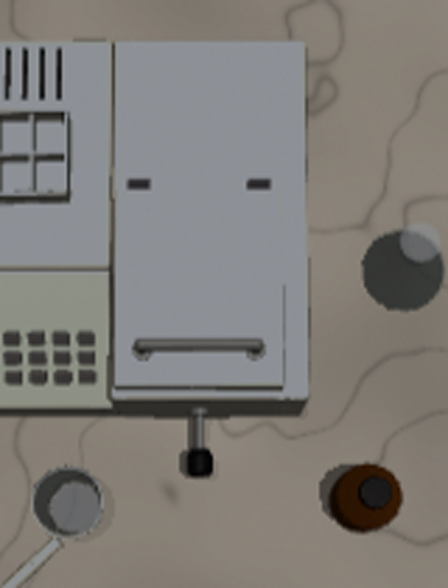

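Run:
```python
from bench import *
import numpy as np
qy=[0,0,1,0]
for q in ([0,.70710678,.70710678,0],[0,-.70710678,.70710678,0]):
    for p in([.58,.065,.206],[.674,.065,.30]):print(inverse_kinematics(p,q))
move_to([.4895,.065,.25],qy)
move_l([.4895,.065,.066],.12)
s=state();print(s["time"],s["ee_pos"],s["ft_force"])
close()
s=state();print(s["time"],s["finger_gap"],s["ee_pos"],s["ft_force"])
```

```text
[ 5.33142937e-02  4.31651131e-02  1.32427306e+00 -4.44089210e-16
  1.77415448e+00  5.33142937e-02]
[ 4.59085801e-02  3.43007508e-01  8.18706225e-01 -4.44089210e-16
  1.97987892e+00  4.59085801e-02]
None
None
3.9667 [0.49001916 0.06502403 0.06691345] [-0.75533009 -0.27076438  0.92498564]
4.9833 0.022658275536557304 [0.4894773  0.06409888 0.06595485] [-0.58144898 -5.16141268 -0.10043476]
```

Run:
```python
from bench import *
s=state();x0=s["ee_pos"][0];x=.4895
while x>.4895-.055:
    x-=.010 if x>.465 else .002
    move_l([x,.065,.066],.05)
    s=state();f=s["ft_force"];print(round(s["time"],2),round(x,4),s["ee_pos"].round(4),f.round(1),round(s["finger_gap"],4))
    if x<.465 and f[0]>9:break
hold(.3);s=state();print(s["time"],s["ee_pos"],s["ft_force"])
```

```text
5.33 0.4795 [0.4792 0.0641 0.0659] [-0.9 -4.7  0.2] 0.0226
5.68 0.4695 [0.4692 0.0642 0.0659] [-1.1 -4.8  0.3] 0.0234
6.03 0.4595 [0.4592 0.0642 0.066 ] [-1.5 -4.2  0.7] 0.0229
6.28 0.4575 [0.4576 0.0642 0.0659] [ 0.6 -5.1 -1.2] 0.0233
6.53 0.4555 [0.4557 0.0642 0.066 ] [ 0.8 -5.9 -1. ] 0.0229
6.78 0.4535 [0.4537 0.0643 0.066 ] [ 1.7 -5.1 -0.6] 0.0226
7.03 0.4515 [0.4517 0.0643 0.066 ] [ 1.6 -5.  -0.5] 0.0228
7.28 0.4495 [0.4497 0.0643 0.066 ] [ 0.7 -5.2 -0.9] 0.0226
7.53 0.4475 [0.4492 0.0643 0.066 ] [ 7.9 -4.7 -4.9] 0.0227
7.78 0.4455 [0.4491 0.0643 0.0661] [ 16.5  -4.4 -10. ] 0.0228
8.0833 [0.44908973 0.06426683 0.06607479] [16.79647818 -4.39377783 -9.58440177]
```

Run:
```python
from bench import *
import cv2
from h import *
move_l([.449,.065,.066],.05)
gripper_open()
s=state();print(s["time"],s["ee_pos"],s["ft_force"],s["finger_gap"])
move_l([.449,.065,.30],.2)
q=[0,.70710678,.70710678,0]
move_to([.578,.065,.30],q)
t=get_image("top");w=get_image("scene");cv2.imwrite("pics/top1.png",t["frame"]);cv2.imwrite("pics/scene1.png",w["frame"])
s=state();print(s["time"],s["ee_pos"],s["ee_rot"],s["joint_pos"])
cv2.imwrite("pics/both1.png",np.vstack([cv2.resize(t["frame"][150:290,180:380],(560,392)),cv2.resize(w["frame"][110:310,180:450],(560,415))])[:,:][:600*2:1] if 0 else np.hstack([cv2.resize(t["frame"][150:290,180:380],(400,280)),cv2.resize(w["frame"][110:310,180:450],(378,280))]))
```

```text
9.425 [0.44899513 0.06500138 0.06600462] [-0.20231341  0.20616175  0.75329092] 0.08813257429734052
12.2333 [0.57775492 0.06501367 0.30019757] [7.27977047e-05 7.06863052e-01 7.07350416e-01 9.82503129e-05] [5.35303722e-02 6.65231763e-02 1.13257066e+00 2.47747056e-05
 1.94225535e+00 5.28501304e-02]
```

View pics/both1.png

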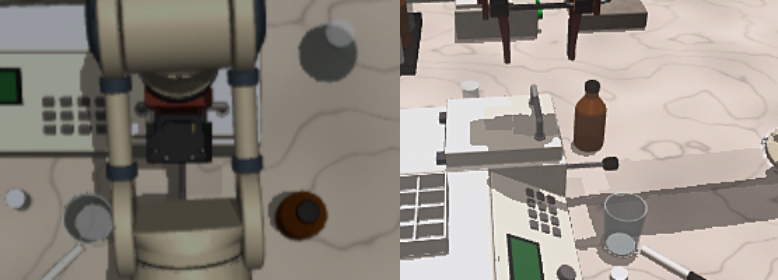

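The right-hand panel shows the knob drawn out at (610, 163), the lid shut, and the fingers either side of the bar at (538, 110). The glassware hasn't moved. Next I grip the bar and swing it through the arc.

Run:
```python
from bench import *
import numpy as np
move_l([.580,.065,.205],.12)
s=state();print(s["time"],s["ee_pos"],s["ft_force"])
close()
s=state();print(s["time"],s["finger_gap"],s["ee_pos"],s["ft_force"])
if .006<s["finger_gap"]<.016:
    p0=s["ee_pos"];p0[1]=.065;p0[2]=.205
    a0=np.arctan2(55,145);R=.155;np.save("p0.npy",p0)
    for a in np.radians([4,8,12]):
        move_l(p0+[R*(np.cos(a0)-np.cos(a0+a)),0,R*(np.sin(a0+a)-np.sin(a0))],.05)
        s=state();print(s["time"],np.degrees(a),s["finger_gap"],s["ee_pos"],s["ft_force"].round(1),s["moment"].round(2))
```

```text
13.175 [0.58033448 0.06500399 0.20616974] [ 0.45021214  0.65809843 -0.60613774]
14.3667 0.00907621576549163 [0.5813157  0.06498784 0.20501439] [ 5.6749644   0.99071062 -1.69858257]
14.7417 4.0 0.008946134903750099 [0.58538574 0.06495643 0.21489161] [-0.2 -0.2 -3.1] [-0.12  0.28 -0.08]
15.1083 8.0 0.008969763542656585 [0.5904233  0.0649735  0.22516403] [-2.3 -0.4 -3.7] [-0.19  0.52 -0.01]
15.475 12.000000000000002 0.008976848302628126 [0.59593597 0.06492024 0.23475781] [-5.  -0.8 -1. ] [-0.27  1.03 -0.05]
```

Run:
```python
from bench import *
import numpy as np
p0=np.load("p0.npy");a0=np.arctan2(55,145);R=.155
for a in np.radians([17,22,27,32,37,42,46,50]):
    move_l(p0+[R*(np.cos(a0)-np.cos(a0+a)),0,R*(np.sin(a0+a)-np.sin(a0))],.06)
    s=state();print(s["time"].__round__(2),np.degrees(a).round(),s["finger_gap"].__round__(4),s["ee_pos"].round(4),s["ft_force"].round(1),s["moment"].round(2))
    if np.linalg.norm(s["ft_force"])>40:break
hold(.3)
import cv2,pickle
t=get_image("scene");pickle.dump((t,get_image("top")),open("im2.pkl","wb"));cv2.imwrite("pics/scene2.png",t["frame"]);print(state()["ft_force"])
```

```text
15.85 17.0 0.0093 [0.6034 0.0649 0.2457] [-6.7 -0.8  1.3] [-0.32  1.28 -0.07]
16.23 22.0 0.0092 [0.612  0.0649 0.2564] [-7.5 -1.4  2.3] [-0.28  1.45 -0.  ]
16.6 27.0 0.0089 [0.6217 0.0648 0.2665] [-6.9 -2.1  4.2] [-0.36  1.43 -0.04]
16.98 32.0 0.0091 [0.6321 0.0648 0.2755] [-7.5 -1.9  4.6] [-0.34  1.54 -0.11]
17.35 37.0 0.0091 [0.6433 0.0648 0.2839] [-6.9 -1.7  6.4] [-0.38  1.46 -0.04]
17.73 42.0 0.0094 [0.6554 0.0647 0.2906] [-6.5 -2.1  6.3] [-0.37  1.15 -0.  ]
18.06 46.0 0.0092 [0.6653 0.0647 0.295 ] [-4.5 -1.8  4.8] [-0.41  1.02 -0.02]
18.39 50.0 0.0095 [0.6756 0.0646 0.2989] [-5.1 -1.7  6.2] [-0.42  0.9  -0.09]
[-4.0672724  -1.35663143  5.03440203]
```

View pics/scene2.png

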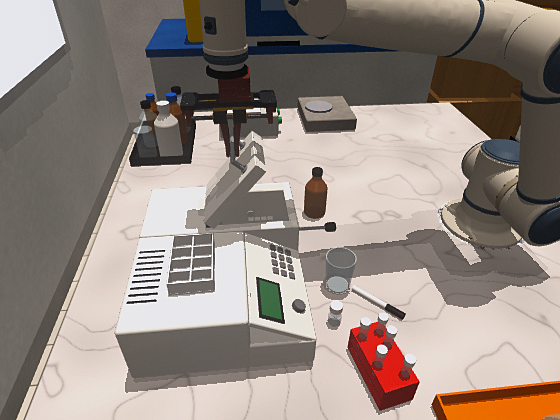

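The lid is held open by the bar, and the knob is still out at (331, 227). I'll measure the lid angle from the depth on its left side face.

Run:
```python
import pickle,numpy as np,cv2
from h import *
s,t=pickle.load(open("im2.pkl","rb"));P=cloud(s)
m=(abs(P[...,1]-.139)<.007)&(P[...,2]>.165)&(P[...,2]<.33)&(P[...,0]>.58)&(P[...,0]<.76)
q=(P[m][:,[0,2]]*1000).astype(np.float32);r=cv2.minAreaRect(q);print(len(q),r,q.min(0),q.max(0))
w=np.linalg.svd(q-q.mean(0),full_matrices=False)[2][0];print("pca",np.degrees(np.arctan2(w[1],-w[0])))
k=np.zeros(m.shape,bool);k[218:236,322:340]=1;k&=s["frame"].max(2)<70;k&=P[...,2]>.05
print("knob",P[k].mean(0),P[k].min(0),P[k].max(0))
a=pickle.load(open("im0.pkl","rb"))["scene"]["frame"]
d=cv2.absdiff(a,s["frame"]).max(2)
for n,(u0,u1,v0,v1) in dict(bottle=(300,330,165,220),beaker=(324,358,245,294),vial=(326,345,298,326),rack=(345,420,312,405),marker=(355,408,285,320),box=(166,216,232,296)).items(): print(n,np.mean(d[v0:v1,u0:u1]>40).round(3))
```

```text
1027 ((676.53759765625, 229.83837890625), (28.324665069580078, 176.3424835205078), 40.37274169921875) [611.3294  165.05338] [742.1152  303.84113]
pca -130.4375
knob [0.45056118 0.07091775 0.07944481] [0.43698243 0.05650167 0.06830061] [0.46853079 0.0780372  0.08688459]
bottle 0.0
beaker 0.14
vial 0.0
rack 0.0
marker 0.0
box 0.017
```

Run:
```python
from bench import *
hold(.7);s=state();print(s["time"],s["finger_gap"],s["ee_pos"],s["ft_force"]);job_done()
```

```text
19.4917 0.009184005870587498 [0.67540474 0.06462616 0.29881495] [-3.72279383 -1.6690203   4.76867755]
the job is handed in; nothing more can be done
```

I drew the cell-changer rod out to its end stop with the lid shut, then lifted the lid by its bow handle. The gripper was holding it at about 50° when I handed in at about 19.5 s. No verdict is reported.

- **Rod:** the pull rose to about 17 N at the end stop and the knob stopped moving. Afterwards the camera put the knob at x = 0.451 m, and I expected about 0.450 m at full travel.
- **Lid:** depth readings on its left side gave 49.6°, or 49.6° from a second fit to the same points. The fingers were closed on the 10 mm bar (9 mm gap), and the wrist force was steady at about 6 N.
- **Things around it:** the bottle, vial, rack and marker showed no change in the camera images, and the cuvette box almost none (under 2% of its pixels).
- **Not fully confirmed:** 14% of the pixels around the beaker changed. In the picture it is in the same place, so I put that down to the arm's shadow. I did not measure the conical flask at the end, but the arm stayed well clear of it.

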